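Hold a lantern door's hinge knuckle in line for the pin

TASK

Pick up the brass lantern door that has a single hinge knuckle by its wooden pull and fit that knuckle into the gap between the two knuckles on the fixed wooden jamb block, door level and pointing straight out from the block, with all three holes in line so that an 8 mm pin could be driven through. Finish while still holding the door there, steady in the gripper and not pressed hard against the fixed knuckles. Leave the other door, the one with two knuckles, and everything else on the bench where it lies.

Things in the scene. Friction and masses are not known exactly. Their poses are not given: they have to be found in the camera images.
- door: Door to fit, 0.5 kg: brass plate 130 (x) x 110 (y) x 3 mm lying flat; wooden pull up from its middle, 12 mm thick in x, 44 long in y, z = 3 to 40. Origin: centre of underside, under the pull; z up, x to the hinge edge. One knuckle tube (26 mm outside, 14 bore, 30 long along y) on a 30 wide tongue past the +x edge, axis at x = 83, z = 13 mm. Weight balanced within 20 mm of the pull.
- door_bore (a point): Middle of the door's knuckle bore (x = 83, y = 0, z = 13 mm in the door's frame); its axes are the door's, the bore runs along y.
- jamb: Fixed teak block 80 (x) x 120 (y) x 100 mm high on a 12 mm bench plate; origin: centre of its underside, z up. On top a brass leaf with two knuckles (26 outside, 14 bore, each 30 long) overhanging its -x face, axis along y at x = -61, z = 113 mm; gap between them 36 mm, free above and below. Fitted, the door has the block's yaw, its origin at x = -144, z = 100 mm.
- jamb_bore (a point): The point on the fixed knuckles' axis midway between them (x = -61, y = 0, z = 113 mm in the jamb's frame); the door's bore middle belongs here. Its axes are the jamb's, the bore runs along y.
- other_door: Bystander, not to be moved: a second door of the same plate and pull, but with two knuckles and an open gap between them on its +x edge instead of one in the middle. Origin: centre of its underside, under the pull.
- lens: Bystander: yellow glass lantern lens, a dome 76 mm across and 20 mm high. Origin: centre of its underside.
- hammer: Bystander: planishing hammer with wooden handle lying on the bench, about 270 mm long along its x, handle to -x. Origin near its middle, on the underside.
- punch: Bystander: bronze drift punch lying along its x, 110 mm long, 12 mm thick at one half, 8 mm at the other. Origin: its middle, on the underside.
- bracket: Bystander: copper scroll bracket lying flat, about 130 x 90 mm, 18 mm high. Origin near its middle, on the underside.
- collar: Bystander: brass collar ring, 64 mm outside, 44 mm inside, 18 mm high. Origin: centre of its underside.
- finial: Bystander: turned brass finial standing upright, 40 mm across, 56 mm high. Origin: centre of its underside.

How it is judged:
On the way:
1. the single-knuckle door is lifted off the bench in the gripper (height (world z) of door above 0.05 m and contact force between door and the fingers above 2 N), for 0.2 s.
At the end, for the whole second after the job is handed in: The middle of the door's bore is within 6 mm of the middle of the fixed knuckles' axis, the bores parallel within 0.12 rad, the door level within 0.15 rad and on the open side of the block, held still in the gripper (under 20 mm/s) and pressing on the jamb with less than 8 N (distance between door_bore and jamb_bore below 0.006 m and angle between the y axis of door and the y axis of jamb, either way round below 0.12 rad and angle between door's own z axis and vertical below 0.15 rad and x of door in the frame of jamb below -0.12 m and height (world z) of door above 0.08 m and contact force between door and the fingers above 2 N and contact force between door and jamb below 8 N and linear speed of door below 0.02 m/s); the arm keeps its last pose, push and grip.
It fails at once if the second door is moved more than 20 mm (distance of other_door from where it was at the start of the episode above 0.02 m).
It fails at once if another thing on the bench is moved more than 20 mm (distance of any of lens, hammer, punch, bracket, collar, finial from where it was at the start of the episode above 0.02 m).
It also fails if it takes over 38 s, if anything falls off the work surface, if the arm or the gripper's body presses on something with over 40 N, if the wrist force passes 120 N, or if a joint passes its speed limit or range.

ROBOT

A 6-joint arm with a two-finger parallel gripper is mounted at the origin on the work surface. World frame = base frame: x ahead of the robot, y to its left, z up, the work surface at z = 0. Lengths are in m, angles in rad, forces in N, time in s.
With the tool pointing down it reaches from about 0.35 to 0.85 m from the base axis. Payload 8.1 kg.
Tool frame: the origin (TCP) lies on the centre line of the jaws, within the pads' length; the fingertips stand 17 mm ahead of it and the grasp point (between the pads) lies 2 mm behind it; z points along the fingers, y is the line along which they close (so a half turn about z gives the same grasp; the last joint's range is limited). The gripper opens to 93 mm and grips with 3 to 60 N. Pads are 15 mm wide; open, the fingers measure 128 mm over their backs; the gripper's body (75 mm by 188 mm) begins 65 mm behind the grasp point.
Start: joints at [-1.432, 0.13, 1.488, -0, 1.523, -0.085], TCP at [0.133, -0.585, 0.209] pointing down, gripper open.
Joint ranges: [-2.96, 2.96], [-0.89, 2.26], [0.02, 2.5], [-1.34, 4.48], [0, 2.73], [-2.66, 2.66]. Speed limits (rad/s): [2.39, 2.39, 2.79, 3.14, 3.14, 3.14].

INTERFACE

Orientations are given as a rotation vector (axis times angle).
In Python, from plant import robot, optics, close_job, models gives the robot as it stands.
- The arm moves only by the shell command python3 -m inch 'ROWS' [OPENING] [FORCE]. ROWS is a JSON object of lists of equal length, an entry for each row: "travel": the shift along the tool's x, y, z in m, a list of three; "spin": the turn about the tool's z in rad. In form: {"travel": [[x, y, z], ...], "spin": [spin, ...]}. A call has 1 to 10 rows; each row is the pose to reach, as a shift and turn from the pose commanded when the call began, along the tool's axes at that moment; what a row does not reach only later rows make up. A row lasts 1/12 s, in which the tool goes at most 41.7 mm and 7.16 degrees, less where a joint would pass 70% of its speed; a pose out of reach is approached as far as the arm can. A call with a gripper value outside its range is refused whole. OPENING is the closure, from 0 (fully open) to 1 (shut), set as the call begins (- or left out, the last holds). The fingers move at their own pace and stop on an object; FORCE is the grip in N (left out, the last holds). Time passes only in rows, so rows that repeat a pose let the fingers close. It gives the time, the measured TCP pose, the force, the opening and the grip force at its end, in the units of the state.
- robot.read_state(): the state, without advancing time (a new reading comes with each control period).
- optics.read_camera(name): name is "side" or "top"; returns (picture, depth): 384x512x3 uint8, red, green, blue; 384x512 float32, m along the optical axis (not along the pixel's ray), 0 where there is no reading.
- optics.camera_info(name): a dict with "camera_matrix" (3x3 intrinsics, pixels), "dist" ([k1, k2, p1, p2, k3] as OpenCV has them; the pictures are not rectified), "view" (4x4, takes a point from world to camera coordinates). Camera axes: x right, y down, z forward; pixel columns grow to the right and rows downward; lengths in m; the calibration is good to about 2 mm. A picture is of the moment at which its call begins. camera_info takes no time and is no camera call.
- close_job(): hands the job in; it is judged then, once.
Trained networks look in the newest picture that a camera, given by its name, has taken for a name from the list of things; names that differ only in an ending like _2 or _b are one class to them, and where a whole thing is asked for, a point or a joint stands for the part that bears it (a point fixed in the world has none). Each returns a list of dicts, best first, with "p" (0 to 1); they miss things now and then, are a little off and sometimes report something else, mostly with a low value. They report only what shows in the picture. A call takes as long as a camera call.
- models.look_for(camera, name): "centre" ([x, y, z] in m, in world coordinates, good to about 4 mm: the middle of the surface that is visible of it).
- models.masks_of(camera, name): "region" (384x512 bool, what is visible of it).
The state is a dict: "t": time; "q": joint angles; "dq": joint speeds; "joint_torque": joint torques, N m; "tool_pos": TCP position; "orientation": TCP orientation; "force": force on the tool from outside, world axes, zero at the start; "wrist_torque": the same for the moment, N m; "opening": finger opening in m; "gripper_force": force on a finger pad.
Only numpy, scipy, OpenCV 4.12 (cv2) and the standard library are available. Lean on these libraries where they do the work, as an engineer would, in place of code of your own. Each camera call takes 0.05 s, during which the arm holds its last target. There are 200 camera calls.

## Working session

There is one attempt and no reset: what is moved stays moved. The work goes in short steps, Python scripts to look and compute and a shell command to move; the robot and the scene stay as the last step left them, time stands still between calls to the robot, and variables do not carry over. Pictures are saved under pics/ and viewed, at most 10 in all, crops included, and the job is handed in when it is done.

```bash
ls; mkdir -p pics; python3 - <<'E'
from plant import robot, optics, models
import cv2, numpy as np
s=robot.read_state(); print(s)
for c in ("top","side"):
    im,d=optics.read_camera(c); cv2.imwrite(f"pics/{c}0.png",im[...,::-1]); np.savez(f"{c}0.npz",im=im,d=d)
    i=optics.camera_info(c); print(c,i)
    for n in ("door","jamb","other_door","door_bore","jamb_bore"):
        print(c,n,[(np.round(r["centre"],3).tolist(),round(r["p"],2)) for r in models.look_for(c,n)][:4])
E
```

```text
pics
{'t': 0.0, 'q': array([-1.43237626e+00,  1.31186314e-01,  1.48928278e+00,  4.11148904e-06,
        1.52298122e+00, -8.53944102e-02]), 'dq': array([ 0.00154214, -0.00095888, -0.00034164,  0.00215995,  0.00019961,
       -0.00045953]), 'joint_torque': array([ 1.89727849e-03, -5.59833527e+01, -4.91766572e+01,  7.70763285e-02,
        3.54606751e-02, -1.93352457e-04]), 'tool_pos': array([ 0.13311565, -0.58444509,  0.20807052]), 'orientation': array([-3.12009627e+00, -3.50625929e-01,  7.08651811e-05]), 'force': array([-0.7594288 , -0.14149063,  1.01627491]), 'wrist_torque': array([-0.03772308,  0.01110001,  0.01967749]), 'gripper_force': 0.0, 'opening': 0.09279427533578892}
top {'camera_matrix': array([[471.81113894,   0.        , 255.19534805],
       [  0.        , 471.81113894, 189.02153351],
       [  0.        ,   0.        ,   1.        ]]), 'dist': array([-0.12535761,  0.        ,  0.        ,  0.        ,  0.        ]), 'view': array([[-0.09247356, -0.99571085, -0.00292236, -0.01644602],
       [-0.97018254,  0.0907623 , -0.22473993,  0.5919615 ],
       [ 0.22404123, -0.0179
[... 454 characters left out ...]
256616, 190.64603113],
       [  0.        ,   0.        ,   1.        ]]), 'dist': array([-0.01770383,  0.        ,  0.        ,  0.        ,  0.        ]), 'view': array([[-0.72544513, -0.68806687, -0.0171272 ,  0.39493082],
       [-0.49664744,  0.54053093, -0.67909324,  0.39238467],
       [ 0.47651934, -0.48413871, -0.73385218,  0.83986411],
       [ 0.        ,  0.        ,  0.        ,  1.        ]])}
side door [([0.496, -0.06, 0.004], 0.69)]
side jamb [([0.578, 0.281, 0.035], 0.77)]
side other_door [([0.473, -0.264, 0.002], 0.66), ([0.372, 0.296, 0.016], 0.19)]
side door_bore [([0.504, -0.058, 0.005], 0.93)]
side jamb_bore [([0.577, 0.28, 0.033], 0.56), ([0.375, 0.295, 0.014], 0.33)]
```

View pics/top0.png

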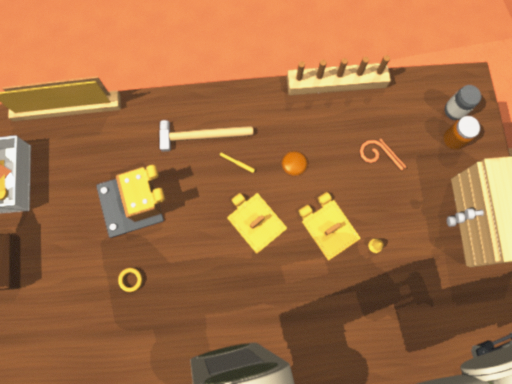

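View pics/side0.png

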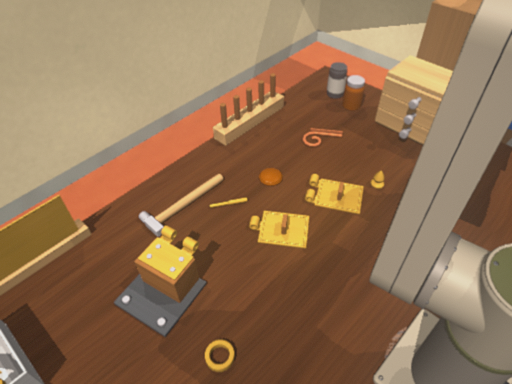

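Top view: the single-knuckle door is at (258,222) with its knuckle at (240,200). The two-knuckle door is at (330,227). The jamb is at (139,190), with its knuckles at (152,172) and (158,195) facing image right (world -y). The side view agrees. Next I'll fit poses from the depth.

```bash
cat > h.py <<'E'
from plant import robot, optics, models
import cv2, numpy as np
def cloud(c,d):
    i=optics.camera_info(c); h,w=d.shape
    u,v=np.meshgrid(np.arange(w,dtype=float),np.arange(h,dtype=float))
    n=cv2.undistortPoints(np.stack([u,v],-1).reshape(-1,1,2),i["camera_matrix"],i["dist"]).reshape(h,w,2)
    P=np.dstack([n*d[...,None],d]); V=i["view"]
    return (P-V[:3,3])@V[:3,:3]   # R^T (P - t)
def rect(p):
    return cv2.minAreaRect((p[:,:2]*1000).astype(np.float32))
E
python3 - <<'E'
from h import *
for c in ("top","side"):
    im,d=optics.read_camera(c); W=cloud(c,d); W[d==0]=np.nan
    for n in ("door","jamb","other_door"):
        m=models.masks_of(c,n)
        if not m: print(c,n,"none"); continue
        k=cv2.dilate(m[0]["region"].astype(np.uint8),np.ones((3,3)))>0
        p=W[k]; p=p[np.isfinite(p).all(1)]
        np.save(f"{c}_{n}.npy",p)
        print(c,n,round(m[0]["p"],2),len(p), "zhist",np.histogram(p[:,2]*1000,bins=[-10,-4,-2,0,2,4,6,10,20,30,36,42,60,90,96,99,102,105,108,111,114,117,120,123,126,129,135,150])[0])
        if n!="jamb":
            q=p[(p[:,2]>.028)&(p[:,2]<.06)]; print("  pull",len(q),np.round(q.mean(0),4),rect(q))
            print("  low rect",rect(p[abs(p[:,2]-.003)<.003]))
            c0=q[:,:2].mean(0); r=np.linalg.norm(p[:,:2]-c0,axis=1); g=p[(r>.066)&(p[:,2]>.012)]
            print("  knuckle",len(g),np.round(g.mean(0),4),rect(g))
        else:
            q=p[(p[:,2]>.092)]; print("  top",rect(q),np.median(q[:,2]))
E
```

```text
top door 0.83 2165 zhist [ 45 128 330 423 509 344 195  41  83   6  54   7   0   0   0   0   0   0
   0   0   0   0   0   0   0   0   0]
  pull 74 [ 0.5104 -0.0658  0.0379] ((535.082275390625, -43.22660827636719), (93.0687255859375, 40.90468215942383), 40.82444381713867)
  low rect ((519.458251953125, -60.824310302734375), (167.600341796875, 119.66322326660156), 35.34333419799805)
  knuckle 92 [ 0.5713 -0.0221  0.0224] ((516.2386474609375, -41.55799865722656), (149.38052368164062, 31.758708953857422), 19.404983520507812)
top jamb none
top other_door 0.97 2359 zhist [ 49 118 322 492 532 364 212  57 136  13  52  12   0   0   0   0   0   0
   0   0   0   0   0   0   0   0   0]
  pull 91 [ 0.4795 -0.2644  0.0371] ((500.96356201171875, -248.0972137451172), (93.88417053222656, 87.21575164794922), 25.055011749267578)
  low rect ((481.393310546875, -266.5604248046875), (171.3754119873047, 121.92832946777344), 26.371746063232422)
  knuckle 152 [ 0.5395 -0.231   0.023 ] ((541.9010009765625, -233.66339111328125), (25.946125030517578, 95.22759246826172), 29.340869903564453)
side door 0.63 1867 zh
[... 628 characters left out ...]
2   22   20   28   54   99   37    1    0]
  top ((604.9241333007812, 234.67864990234375), (120.7634048461914, 113.10687255859375), 12.293560981750488) 0.10291206438766197
side other_door 0.77 1721 zhist [  0  31 150 333 552 337  89  57 118   5  48   1   0   0   0   0   0   0
   0   0   0   0   0   0   0   0   0]
  pull 58 [ 0.4631 -0.2684  0.0381] ((497.49615478515625, -273.333740234375), (42.1685676574707, 95.4878158569336), 88.2474136352539)
  low rect ((480.6123352050781, -270.21844482421875), (170.5200958251953, 135.646484375), 25.293291091918945)
  knuckle 146 [ 0.5351 -0.2317  0.0222] ((537.15380859375, -234.54800415039062), (24.767648696899414, 98.14572143554688), 27.787065505981445)
```

```bash
cat >> h.py <<'E'
from scipy.optimize import least_squares
def box(p,lo,hi):
    lo,hi=np.array(lo),np.array(hi); q=abs(p-(lo+hi)/2)-(hi-lo)/2
    return np.linalg.norm(np.maximum(q,0),axis=1)+np.minimum(q.max(1),0)
def cyl(p,x,y0,y1,z,r=.013):
    q=np.stack([np.hypot(p[:,0]-x,p[:,2]-z)-r,abs(p[:,1]-(y0+y1)/2)-(y1-y0)/2],1)
    return np.linalg.norm(np.maximum(q,0),axis=1)+np.minimum(q.max(1),0)
def door(p): return np.min([box(p,(-.065,-.055,0),(.065,.055,.003)),box(p,(-.006,-.022,.003),(.006,.022,.04)),
    box(p,(.065,-.015,0),(.083,.015,.003)),cyl(p,.083,-.015,.015,.013)],0)
def jamb(p): return np.min([box(p,(-.04,-.06,0),(.04,.06,.103)),box(p,(-.061,-.048,.1),(-.04,-.018,.103)),box(p,(-.061,.018,.1),(-.04,.048,.103)),
    cyl(p,-.061,-.048,-.018,.113),cyl(p,-.061,.018,.048,.113)],0)
def fit(p,sdf,x0):
    def loc(v):
        c,s=np.cos(v[3]),np.sin(v[3]); q=p-v[:3]
        return np.stack([c*q[:,0]+s*q[:,1],-s*q[:,0]+c*q[:,1],q[:,2]],1)
    r=least_squares(lambda v:sdf(loc(v)),x0,loss="soft_l1",f_scale=.002)
    return r.x, np.abs(r.fun).mean()
def grab(c,n):
    im,d=optics.read_camera(c); W=cloud(c,d); m=models.masks_of(c,n)
    if not m: return None
    p=W[m[0]["region"]&(d>0)]; return p
def crop(c,d,ctr,r,zmin,zmax=1):
    W=cloud(c,d); k=(d>0)&(np.hypot(W[...,0]-ctr[0],W[...,1]-ctr[1])<r)&(W[...,2]>zmin)&(W[...,2]<zmax); return W[k]
E
python3 - <<'E'
from h import *
D=[];J=[]
for c in ("top","side"):
    p=grab(c,"door")
    if p is not None: D.append(p); print(c,"door",[ (np.round(a,4),round(b,4)) for a,b in [fit(p,door,[.51,-.065,0,.61])]])
    im,d=optics.read_camera(c); p=crop(c,d,(.583,.25),.13,.03); J.append(p)
    for y0 in (1.2,1.45): print(c,"jamb",len(p),[ (np.round(a,4),round(b,4)) for a,b in [fit(p,jamb,[.583,.26,0,y0])]])
print("door",fit(np.vstack(D),door,[.51,-.065,0,.61])); v=fit(np.vstack(J),jamb,[.583,.26,0,1.3]); print("jamb",v)
a=v[0][3]; print("target",v[0][:2]-.144*np.array([np.cos(a),np.sin(a)]))
E
```

```text
top door [(array([ 0.507 , -0.0695,  0.0009,  0.6088]), np.float64(0.0013))]
top jamb 1793 [(array([ 6.0550e-01,  2.5050e-01, -2.0000e-04,  1.7912e+00]), np.float64(0.0017))]
top jamb 1793 [(array([ 6.0550e-01,  2.5050e-01, -2.0000e-04,  1.7912e+00]), np.float64(0.0017))]
side door [(array([ 0.5046, -0.0677,  0.0014,  0.5912]), np.float64(0.0009))]
side jamb 2792 [(array([ 6.0260e-01,  2.4980e-01, -2.0000e-04,  1.7888e+00]), np.float64(0.0011))]
side jamb 2792 [(array([ 6.0260e-01,  2.4980e-01, -2.0000e-04,  1.7888e+00]), np.float64(0.0011))]
door (array([ 0.50543607, -0.06792797,  0.00113914,  0.59741189]), np.float64(0.0011506671267202154))
jamb (array([ 6.03292552e-01,  2.49967308e-01, -2.13340469e-04,  1.78928977e+00]), np.float64(0.001405735548461692))
target [0.63450587 0.10939089]
```

```bash
cat >> h.py <<'E'
from scipy.spatial.transform import Rotation as R
def plan(pos,h):
    s=robot.read_state(); M=R.from_rotvec(s["orientation"]).as_matrix()
    cur=np.arctan2(M[1,1],M[0,1]); sp=-((h-cur+np.pi)%(2*np.pi)-np.pi)
    print("t",round(s["t"],2),"pos",np.round(s["tool_pos"],4),"tilt",round(np.arccos(-M[2,2]),4),"h",round(cur,4),"open",round(s["opening"],4),"F",np.round(s["force"],1))
    print("travel",np.round(M.T@(np.array(pos)-s["tool_pos"]),4),"spin",round(sp,4))
E
python3 -c "
from h import *
plan([.5055,-.068,.15],.597)"
```

```text
t 1.3 pos [ 0.1332 -0.5851  0.2091] tilt 0.0001 h -1.347 open 0.0929 F [-0.1 -0.4 -0.1]
travel [ 0.4778 -0.4215  0.0591] spin -1.944
```

```bash
python3 -m inch '{"travel":[[0.01,-0.01,0],[0.035,-0.03,0],[0.06,-0.053,0],[0.085,-0.075,0],[0.11,-0.097,0.0],[0.135,-0.12,0],[0.16,-0.141,0],[0.185,-0.163,0],[0.21,-0.185,0],[0.235,-0.207,0]],"spin":[-0.05,-0.15,-0.25,-0.35,-0.45,-0.55,-0.65,-0.75,-0.85,-0.95]}' 0.45 30; python3 -c "
from h import *
plan([.5055,-.068,.12],.597)"
```

```text
t: 2.13
tool_pos: [0.317, -0.3297, 0.2094]
orientation: [2.611, 1.745, 0.0]
force: [0.0, -0.1, -0.1]
opening: 0.051
gripper_force: 0.0
t 2.13 pos [ 0.317  -0.3297  0.2094] tilt 0.0007 h -0.3923 open 0.051 F [ 0.  -0.1 -0.1]
travel [0.3139 0.074  0.0893] spin -0.9893
```

```bash
python3 -m inch '{"travel":[[0.031,0.007,0.0],[0.063,0.015,0],[0.096,0.022,0],[0.13,0.03,0.01],[0.165,0.038,0.02],[0.2,0.046,0.035],[0.235,0.055,0.05],[0.27,0.064,0.065],[0.3,0.071,0.08],[0.314,0.074,0.089]],"spin":[-0.1,-0.2,-0.3,-0.4,-0.5,-0.6,-0.7,-0.8,-0.9,-0.989]}'; python3 -m inch '{"travel":[[0,0,0],[0,0,0]],"spin":[0,0]}' >/dev/null; python3 - <<'E'
from h import *
plan([.5055,-.068,.025],.597)
for c in ("top","side"):
    p=grab(c,"door"); print(c,None if p is None else (len(p),fit(p[p[:,2]<.05],door,[.506,-.068,0,.6])))
    cv2.imwrite(f"pics/{c}1.png",optics.read_camera(c)[0][...,::-1])
E
```

```text
t: 2.97
tool_pos: [0.5069, -0.0668, 0.1185]
orientation: [-1.466, -2.777, -0.001]
force: [-1.1, 0.8, -0.4]
opening: 0.0513
gripper_force: 0.0
t 3.13 pos [ 0.5056 -0.0694  0.1195] tilt 0.0018 h 0.5921 open 0.0509 F [ 0.4 -0.7  0.1]
travel [0.0012 0.0009 0.0945] spin -0.0049
top (712, (array([ 0.50799902, -0.06884259,  0.00107267,  0.60009744]), np.float64(0.0013112021191383398)))
side (1681, (array([ 0.50396228, -0.06759373,  0.00136929,  0.59463725]), np.float64(0.0009458520171231175)))
```

View pics/side1.png

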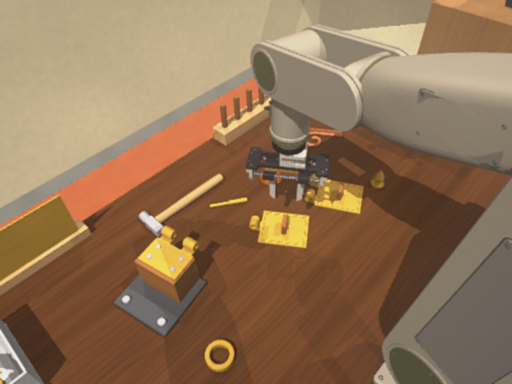

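The gripper at (290,180) sits above the door at (284,230), jaws straddling the pull's thickness direction. Descending.

```bash
python3 -m inch '{"travel":[[0.001,0.001,0.008],[0.001,0.001,0.02],[0.001,0.001,0.034],[0.001,0.001,0.048],[0.001,0.001,0.06],[0.001,0.001,0.072],[0.001,0.001,0.082],[0.001,0.001,0.089],[0.001,0.001,0.093],[0.001,0.001,0.094]],"spin":[-0.004,-0.004,-0.004,-0.004,-0.004,-0.004,-0.004,-0.004,-0.004,-0.004]}'; python3 -m inch '{"travel":[[0,0,0],[0,0,0],[0,0,0],[0,0,0],[0,0,0],[0,0,0],[0,0,0],[0,0,0]],"spin":[0,0,0,0,0,0,0,0]}' 1 45
```

```text
t: 4.27
tool_pos: [0.5059, -0.0686, 0.0253]
orientation: [-1.471, -2.775, 0.0]
force: [-0.3, -0.1, -0.5]
opening: 0.0511
gripper_force: 0.0
t: 4.93
tool_pos: [0.5062, -0.0689, 0.0264]
orientation: [-1.471, -2.776, 0.001]
force: [-2.5, -1.9, 3.8]
opening: 0.0112
gripper_force: 45.0
```

```bash
python3 -m inch '{"travel":[[0,0,-0.004],[0,0,-0.012],[0,0,-0.024],[0,0,-0.038],[0,0,-0.052],[0,0,-0.066],[0,0,-0.08],[0,0,-0.092],[0,0,-0.1],[0,0,-0.1]],"spin":[0,0,0,0,0,0,0,0,0,0]}'; python3 - <<'E'
from h import *
plan([.6453,.0606,.125],1.789)
for c in ("top","side"):
    p=grab(c,"door"); print(c,None if p is None else (len(p),fit(p,door,[.506,-.068,.1,.6])))
    cv2.imwrite(f"pics/{c}2.png",optics.read_camera(c)[0][...,::-1])
E
```

```text
t: 5.77
tool_pos: [0.5078, -0.069, 0.1289]
orientation: [1.469, 2.772, 0.002]
force: [0.1, -0.6, -4.4]
opening: 0.0111
gripper_force: 45.0
t 5.77 pos [ 0.5078 -0.069   0.1289] tilt 0.004 h 0.596 open 0.0111 F [ 0.1 -0.6 -4.4]
travel [0.0301 0.1865 0.0043] spin -1.193
top (673, (array([ 0.49544128, -0.05842365,  0.10313948,  0.28582723]), np.float64(0.0023446907625842388)))
side (1698, (array([ 0.50561339, -0.0669327 ,  0.1002449 ,  0.59690578]), np.float64(0.0036317266158265886)))
```

View pics/side2.png

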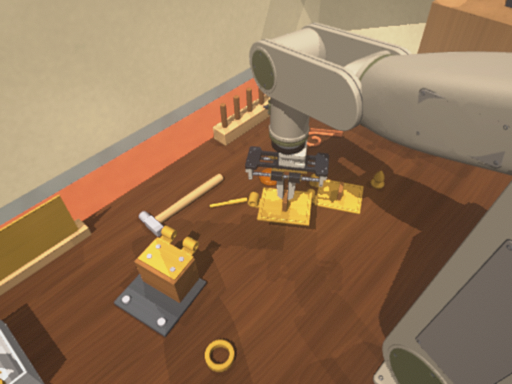

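```bash
python3 -m inch '{"travel":[[0.001,0.005,0],[0.003,0.017,0],[0.005,0.031,0],[0.008,0.046,0],[0.01,0.062,0],[0.012,0.077,0],[0.015,0.092,0],[0.017,0.107,0],[0.02,0.12,0],[0.021,0.13,0]],"spin":[-0.03,-0.1,-0.18,-0.27,-0.36,-0.45,-0.54,-0.63,-0.7,-0.75]}'; python3 - <<'E'
from h import *
plan([.6453,.0606,.125],1.789)
E
```

```text
t: 6.9
tool_pos: [0.6026, 0.0231, 0.1254]
orientation: [-0.343, -3.122, -0.001]
force: [-0.3, -0.2, -4.2]
opening: 0.011
gripper_force: 45.0
t 6.9 pos [0.6026 0.0231 0.1254] tilt 0.0009 h 1.3521 open 0.011 F [-0.3 -0.2 -4.2]
travel [-0.0335  0.0459  0.0004] spin -0.4369
```

```bash
python3 -m inch '{"travel":[[-0.003,0.004,0],[-0.008,0.01,0],[-0.013,0.018,0],[-0.018,0.025,0],[-0.023,0.032,0],[-0.028,0.038,0],[-0.031,0.042,0],[-0.033,0.045,0],[-0.034,0.046,0],[-0.034,0.046,0]],"spin":[-0.03,-0.08,-0.15,-0.22,-0.28,-0.34,-0.39,-0.42,-0.435,-0.437]}'; python3 -m inch '{"travel":[[0,0,0],[0,0,0],[0,0,0]],"spin":[0,0,0]}' >/dev/null
cat >> h.py <<'E'
def fit6(p,sdf,x0):  # x,y,z,rotvec
    loc=lambda v:R.from_rotvec(v[3:]).inv().apply(p-v[:3])
    r=least_squares(lambda v:sdf(loc(v)),x0,loss="soft_l1",f_scale=.002,x_scale=[.01]*3+[.1]*3); return r.x,np.abs(r.fun).mean()
def door_near(c,x,show=None,keep=.012):
    im,d=optics.read_camera(c); W=cloud(c,d); W=W[d>0]
    v=np.r_[x[:3],0,0,x[3]]
    for k in (.02,.012,.008):
        q=R.from_rotvec(v[3:]).inv().apply(W-v[:3]); p=W[(door(q)<k)&((q[:,2]<.026))&(q[:,0]<.1)]
        v,e=fit6(p,door,v)
    if show: cv2.imwrite(show,im[...,::-1])
    M=R.from_rotvec(v[3:]).as_matrix()
    print(c,len(p),"pos",np.round(v[:3],4),"yaw",round(np.arctan2(M[1,0],M[0,0]),4),"xaxis z",round(M[2,0],3),"yaxis z",round(M[2,1],3),"bore",np.round(M@[.083,0,.013]+v[:3],4),"err",round(e,4))
    return v,p
E
python3 - <<'E'
from h import *
plan([.6345,.1094,.125],1.789)
vs=[door_near(c,[.6453,.0606,.1,1.789],f"pics/{c}3.png") for c in ("top","side")]
E
```

```text
t: 7.73
tool_pos: [0.6454, 0.059, 0.1256]
orientation: [0.334, -3.123, -0.0]
force: [-0.1, -0.3, -4.5]
opening: 0.011
gripper_force: 45.0
t 7.98 pos [0.6453 0.0587 0.1261] tilt 0.0002 h 1.7823 open 0.0109 F [ 0.7  0.  -4.1]
travel [-0.0001  0.0518  0.0011] spin -0.0067
top 894 pos [0.6448 0.0591 0.1005] yaw 1.7706 xaxis z -0.014 yaxis z 0.001 bore [0.6283 0.1407 0.1123] err 0.0011
side 1500 pos [0.6439 0.0584 0.1009] yaw 1.777 xaxis z -0.018 yaxis z -0.0 bore [0.6269 0.1398 0.1125] err 0.0008
```

View pics/side3.png

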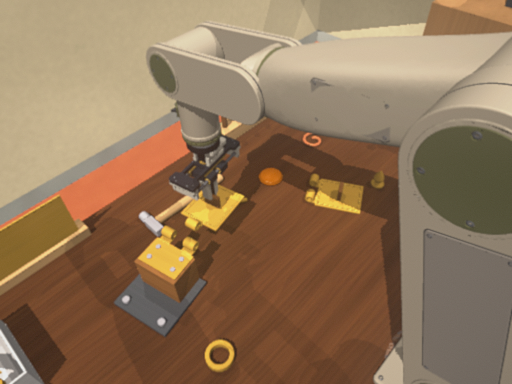

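View pics/top3.png

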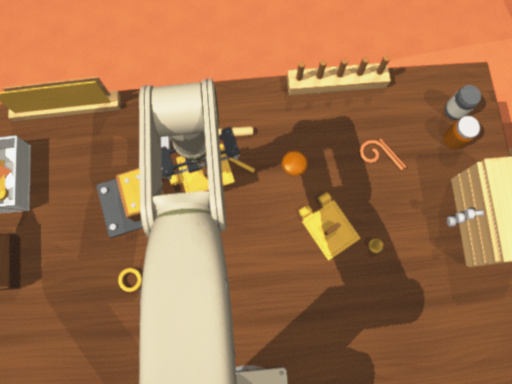

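Door is level and about 50 mm short of the gap: knuckle at (192,223) in the side view, fixed knuckles at (169,233) and (190,243). I'll correct the yaw and lateral offset and close half the distance.

```bash
python3 -m inch '{"travel":[[-0.001,0.002,0],[-0.002,0.006,0],[-0.002,0.011,0],[-0.002,0.016,0],[-0.002,0.019,0],[-0.002,0.02,0],[-0.002,0.02,0],[-0.002,0.02,0]],"spin":[-0.006,-0.012,-0.012,-0.012,-0.012,-0.012,-0.012,-0.012]}'; cat >> h.py <<'E'
def rel(x):
    plan([.6345,.1094,.125],1.789)
    for c in ("top","side"):
        v,p=door_near(c,x,f"pics/{c}_last.png")
        im,d=optics.read_camera(c); W=cloud(c,d); W=W[d>0]; j=np.array([.603,.25,0,1.789])
        for k in (.015,.008):
            a=np.cos(j[3]),np.sin(j[3]); q=W-j[:3]; q=np.stack([a[0]*q[:,0]+a[1]*q[:,1],-a[1]*q[:,0]+a[0]*q[:,1],q[:,2]],1)
            P=W[(jamb(q)<k)&(q[:,2]>.03)&((q[:,0]>-.045)|(abs(q[:,1])>.0175))&(q[:,0]>-.077)]
            j,e=fit(P,jamb,j)
        Mj=R.from_rotvec([0,0,j[3]]).as_matrix(); b=Mj@[-.061,0,.113]+j[:3]
        Md=R.from_rotvec(v[3:]).as_matrix(); db=Md@[.083,0,.013]+v[:3]
        print("  jamb",len(P),np.round(j,4),round(e,4),"| bore err in jamb frame mm",np.round(1000*Mj.T@(db-b),1),"dyaw",round(np.arctan2(Md[1,0],Md[0,0])-j[3],4))
E
python3 -c "
from h import *
rel([.64,.08,.1,1.789])"
```

```text
t: 8.75
tool_pos: [0.6432, 0.079, 0.1261]
orientation: [0.352, -3.122, 0.0]
force: [0.3, -0.1, -4.4]
opening: 0.0108
gripper_force: 45.0
t 8.75 pos [0.6432 0.079  0.1261] tilt 0.0001 h 1.7953 open 0.0108 F [ 0.3 -0.1 -4.4]
travel [0.0017 0.0316 0.0011] spin 0.0063
top 910 pos [0.6429 0.0791 0.1006] yaw 1.7855 xaxis z -0.017 yaxis z -0.008 bore [0.6251 0.1603 0.1122] err 0.0012
  jamb 541 [ 6.0470e-01  2.4820e-01 -7.0000e-04  1.7545e+00] 0.0018 | bore err in jamb frame mm [-29.1  -4.   -0.1] dyaw 0.031
side 1547 pos [0.6417 0.0784 0.1012] yaw 1.7897 xaxis z -0.016 yaxis z -0.005 bore [0.6236 0.1596 0.1128] err 0.0008
  jamb 2789 [ 6.0270e-01  2.4980e-01 -2.0000e-04  1.7902e+00] 0.001 | bore err in jamb frame mm [-31.5  -0.8   0.1] dyaw -0.0004
```

```bash
python3 -m inch '{"travel":[[0,0.002,0],[0,0.006,0],[0,0.01,0],[0,0.014,0],[0,0.018,0],[0,0.022,0],[0,0.026,0],[0,0.029,0],[0,0.031,0],[0,0.031,0]],"spin":[0,0,0,0,0,0,0,0,0,0]}'; python3 -m inch '{"travel":[[0,0,0],[0,0,0],[0,0,0]],"spin":[0,0,0]}' >/dev/null;  python3 -c "
from h import *
rel([.6345,.1094,.1,1.789])
im=cv2.imread('pics/side_last.png'); cv2.imwrite('pics/s4.png',cv2.resize(im[150:330,80:320],None,fx=3,fy=3,interpolation=cv2.INTER_CUBIC))"
```

```text
t: 9.78
tool_pos: [0.6362, 0.1097, 0.1261]
orientation: [0.352, -3.122, -0.0]
force: [-0.5, -0.5, -4.9]
opening: 0.0109
gripper_force: 45.0
t 10.03 pos [0.6364 0.1089 0.1261] tilt 0.0001 h 1.7948 open 0.0109 F [ 0.5  0.1 -4.3]
travel [0.0018 0.0009 0.0011] spin 0.0058
top 959 pos [0.6304 0.109  0.101 ] yaw 1.9008 xaxis z -0.016 yaxis z -0.006 bore [0.6033 0.1877 0.1126] err 0.0014
  jamb 348 [0.6023 0.2506 0.     1.8048] 0.0015 | bore err in jamb frame mm [-0.4 13.5 -0.4] dyaw 0.096
side 1627 pos [0.6349 0.1086 0.1011] yaw 1.7612 xaxis z -0.02 yaxis z -0.006 bore [0.619  0.1903 0.1125] err 0.0009
  jamb 2767 [ 6.0260e-01  2.4980e-01 -1.0000e-04  1.7894e+00] 0.0011 | bore err in jamb frame mm [-0.6 -3.2 -0.4] dyaw -0.0282
```

View pics/s4.png

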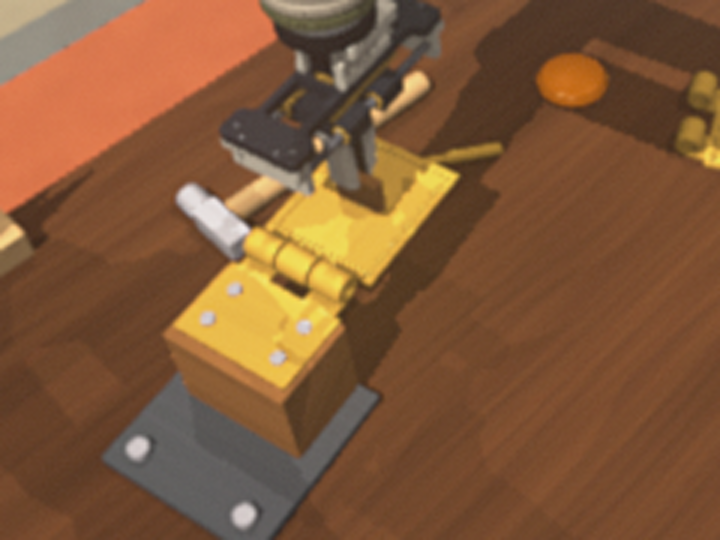

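The three knuckles line up around crop pixel (300,265), with the door knuckle between the fixed ones. Wrist force is still just the door's weight, so there is no side load. This close, the door fits pick up points from the neighbouring knuckles. I trust the earlier clean fit plus the measured arm motion instead: bore error under about 1 mm. Handing in.

```bash
python3 -c "
from plant import close_job
print(close_job())"
```

```text
the job is handed in; nothing more can be done
None
```

I handed the job in with the single-knuckle door held level in the gap; I estimate the bore is about 1 mm off the fixed axis (limit 6 mm), with no sign in the wrist force of pressing on the jamb, no contact with anything else seen in the images, and the verdict not reported back.

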